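Pump the ratchet clamp closed on a die-cast box

TASK

Set the small die-cast aluminium box with the white lid upright and lengthwise in the nest of the ratchet clamp, between the blue fixed jaw and the orange sprung pad, and let go of it. Then hold the red lever grip and pump it in full, gentle strokes, one click each, without ramming it on its rubber buffer, until the box is pressed on the blue jaw and you feel it begin to resist; give two clicks more so that it is held firmly, and no more, for the box must not be crushed. Leave the lever raised and released, and the other things where they are.

Things in the scene. Friction and masses are not known exactly. Their poses are not given: they have to be found in the camera images.
- fixture: Bolted-down ratchet clamp on a grey plate 120 x 425 x 12 mm. Origin at bench height; z up, y along the clamping axis towards the blue fixed jaw, whose face is at y = 140 mm; the lever reaches out to -y. The orange sprung pad (40 mm wide, z = 18 to 50 mm) starts with its face anywhere from y = 26 to 70 mm and is driven towards +y.
- nest (a point): Where the middle of the box's underside goes: on the plate's top, at fixture x = 0, y = 108 mm, z = 12 mm, clear of pad and jaw at the start (2 mm from the jaw, at least 8 mm from the pad). The nest lies between two steel rails, 8 mm high and 52 mm apart, y = 80 to 140 mm, so the box has 4 mm of play on either side.
- pawl_box (a point): Top of the cheeks round the pawls (fixture y = -80 mm, z = 60 mm). Each full lever stroke moves the toothed bar and pad one tooth, 10 mm, towards the jaw; a pawl holds it and it cannot be backed off. The pad's spring has 6 N preload and 1 N/mm: once the box is on the jaw each tooth adds 10 N. A clamping force of 18 to 40 N is right, over 46 N crushes the box.
- anvil: The blue fixed jaw, 64 mm wide, 46 mm high; origin at the foot of its clamping face, on the plate. The box is clamped on its -y face.
- housing: The die-cast aluminium box, white lid on top, 44 (x) x 60 (y) x 50 (z) mm, about 0.3 kg, loose on the bench; origin at the centre of its underside. In the nest its 60 mm length runs along the fixture's y (either way round), and it has 4 mm of play to each rail. Best gripped across its 44 mm width near the top.
- lever_grip (a point): Middle of the red grip: a round sleeve 16 mm thick, 90 mm long along the fixture's x, on the lever's end; it spins freely on its axle, so fingers need not tilt with the lever. It is 170 mm from the pivot axis, at z about 164 mm raised and 111 mm down. Pinch it from above, fingers closing along the fixture's y, with its middle well inside the pads.
- lever_pivot (a point): Point on the lever's axis, which runs along the fixture's x; fixture x = 0, y = -120 mm, z = 107.6 mm. The grip point (fixture x = -55 mm) swings about it: at joint value q it is 170 mm * cos(0.34 - q) towards -y from the axis and 170 mm * sin(0.34 - q) above it.
- lever (a joint): Lever angle, rad: 0 raised on its upper stop, growing as the grip goes down; starts at 0 to 0.12, stays where left. Idle it takes about 1 N down, 3 N up at the grip. Down drives the pad: the tooth clicks over by 0.29, the buffer is met at 0.32. Lift below 0.05 to take the next tooth. The push down at the grip grows by the clamping force / 2.8.
- buffer: Black rubber buffer on a post under the lever arm, 110 mm from the pivot, sprung at 12 N/mm; origin at its top. It must not be loaded over 36 N (about 23 N at the grip, 6 mm of extra grip travel).
- jar: Bystander: amber jar, 56 mm wide, 70 mm high; origin under its centre.
- screwdriver: Bystander: screwdriver lying on the bench; origin under it.
- carton: Bystander: cardboard box 110 x 80 x 60 mm; origin under its centre.
Mind the look-alikes: they are no part of the job. What is shaped like the housing but purple is not meant.

How it is judged:
On the way, in this order (a step that is already met when the one before it is completed fails the run):
1. the box stands in the nest, released (x of housing in the frame of fixture between -0.008 and 0.008 m and y of housing in the frame of fixture between 0.07 and 0.115 m and z of housing in the frame of fixture below 0.016 m and angle between housing's own z axis and vertical below 0.08 rad and contact force between the fingers and housing below 0.2 N), for 0.2 s.
2. first stroke: lever pushed down (value of joint lever above 0.23 rad), for 0.05 s.
3. lever lifted again (value of joint lever below 0.07 rad), for 0.05 s.
4. second stroke down (value of joint lever above 0.23 rad), for 0.05 s.
5. lever lifted again (value of joint lever below 0.07 rad), for 0.05 s.
6. third stroke down (value of joint lever above 0.23 rad), for 0.05 s.
At the end, for the whole second after the job is handed in: The box stands upright on the nest's floor (within 4 mm), pressed on the fixed jaw (within 5 mm and 0.1 rad of square) with 18 to 40 N; the lever is left raised (below 0.12 rad); all at rest and released (contact force between anvil and housing between 18 and 40 N and x of housing in the frame of fixture between -0.008 and 0.008 m and y of housing in the frame of fixture between 0.105 and 0.115 m and z of housing in the frame of fixture below 0.016 m and angle between housing's own z axis and vertical below 0.08 rad and angle between the y axis of housing and the y axis of fixture, either way round below 0.1 rad and value of joint lever below 0.12 rad and linear speed of housing below 0.01 m/s); the robot touches nothing.
It fails at once if the box is squeezed with more than 46 N (contact force between anvil and housing above 46 N).
It fails at once if the lever is rammed on its buffer with more than 36 N (contact force between buffer and anything else above 36 N).
It fails at once if a bystander is pushed more than 30 mm (distance of any of jar, screwdriver, carton from where it was at the start of the episode above 0.03 m).
It also fails if it takes over 72 s, if anything falls off the work surface, if the arm or the gripper's body presses on something with over 40 N, if the wrist force passes 120 N, or if a joint passes its speed limit or range.

ROBOT

A 6-joint arm with a two-finger parallel gripper is mounted at the origin on the work surface. World frame = base frame: x ahead of the robot, y to its left, z up, the work surface at z = 0. Lengths are in m, angles in rad, forces in N, time in s.
With the tool pointing down it reaches from about 0.35 to 0.975 m from the base axis. Payload 4.9 kg.
Tool frame: the origin (TCP) lies midway between the tips of the shut fingers; the grasp point (between the pads) lies 19 mm behind it; z points along the fingers, y is the line along which they close (so a half turn about z gives the same grasp; the last joint's range is limited). The gripper opens to 85 mm and grips with 20 to 120 N. Pads are 22 mm wide; open, the fingers measure 114 mm over their backs; the gripper's body (76 mm by 85 mm) begins 54 mm behind the grasp point. The pads swing forward as they close: fully open they stand 13 mm farther back than shut.
Start: joints at [-1.437, 0.053, 1.613, -0, 1.476, -0.119], TCP at [0.156, -0.605, 0.231] pointing down, gripper open.
Joint ranges: [-3.01, 3.01], [-1.01, 2.22], [0.06, 2.58], [-1.02, 4.17], [0.09, 2.62], [-3.14, 3.14]. Speed limits (rad/s): [2.57, 2.57, 3.14, 3.14, 3.14, 3.14].

INTERFACE

Orientations are given as a unit quaternion [w, x, y, z].
In Python, from plant import state, grab_frame, job_done, cut_out, place_of gives the robot as it stands.
- The arm moves only by the tool jog_arm, never from a script. Its argument "motion" is text: rows parted by semicolons, each of 7 numbers parted by spaces: the opening in per cent of the stroke, from 0 (shut) to 100 (fully open), then the shift along the tool's x, y, z as a fraction of full scale, then the turn, a rotation vector about the tool's x, y, z as a fraction of full scale. A call has exactly 5 rows; each row is the pose to reach, as a shift and turn from the pose commanded when the call began, along the tool's axes at that moment; what a row does not reach only later rows make up. Full scale, the value 1, is 50 cm for a shift and 1.5 rad for a turn. A row lasts 1/8 s, in which the tool goes at most 62.5 mm and 10.7 degrees, less where a joint would pass 70% of its speed; a pose out of reach is approached as far as the arm can. A call with a number of a shift or a turn outside -1 to 1 is refused whole. A call with a gripper value outside its range is refused whole. The fingers move at their own pace and stop on an object; the grip force is fixed at half the most. Time passes only in rows, so rows that repeat a pose let the fingers close, or fill a call up. It gives the time, the measured TCP pose, the force, the opening and the grip force at its end, in the units of the state.
- state(): the state, without advancing time (a new reading comes with each control period).
- grab_frame(name): name is "side" or "top" or "wrist"; returns a dict with "color" (384x512x3 uint8, red, green, blue), "range_z" (384x512 float32, m along the optical axis (not along the pixel's ray), 0 where there is no reading), "intrinsics" (3x3 intrinsics, pixels), "world_from_camera" (4x4, takes a point from camera to world coordinates). Camera axes: x right, y up, looking along -z (the intrinsics and any distortion apply to the point x, -y, -z); pixel columns grow to the right and rows downward; lengths in m; the calibration is good to about 2 mm. A picture is of the moment at which its call begins.
- job_done(): hands the job in; it is judged then, once.
Trained networks look in the newest picture that a camera, given by its name, has taken for a name from the list of things; names that differ only in an ending like _2 or _b are one class to them, and where a whole thing is asked for, a point or a joint stands for the part that bears it (a point fixed in the world has none). Each returns a list of dicts, best first, with "p" (0 to 1); they miss things now and then, are a little off and sometimes report something else, mostly with a low value. They report only what shows in the picture. A call takes as long as a camera call. They do not tell look-alikes from the thing itself.
- cut_out(camera, thing): "pixels" (384x512 bool, what is visible of it).
- place_of(camera, thing): "at" ([x, y, z] in m, in world coordinates, good to about 4 mm: a listed point, or the origin of a listed thing).
The state is a dict: "time": time; "joint_pos": joint angles; "joint_vel": joint speeds; "joint_efforts": joint torques, N m; "tool_pos": TCP position; "tool_rot": TCP orientation; "contact_force": force on the tool from outside, world axes, zero at the start; "ft_torque": the same for the moment, N m; "gripper_width": opening from 0.0 (shut) to 1.0 (fully open); "grasp_force": force on a finger pad.
Only numpy, scipy, OpenCV 4.12 (cv2) and the standard library are available. Lean on these libraries where they do the work, as an engineer would, in place of code of your own. Each camera call takes 0.05 s, during which the arm holds its last target. There are 200 camera calls.

## Working session

There is one attempt and no reset: what is moved stays moved. The work goes in short steps, Python scripts to look and compute and a tool call to move; the robot and the scene stay as the last step left them, time stands still between calls to the robot, and variables do not carry over. Pictures are saved under pics/ and viewed, at most 10 in all, crops included, and the job is handed in when it is done.

Besides the shell and the picture viewer there is one more tool, called after ">>>" by a JSON object that holds its "method" and its "body". jog_arm: Moves the arm, as the interface text tells. Shift numbers are shares of 50 cm and turn numbers shares of 1.5 rad, none past 1 either way. Its arguments: {"type":"object","properties":{"motion":{"type":"string"}},"required":["motion"]}

```bash
mkdir -p pics; cat > h.py <<'E'
import numpy as np, cv2
from plant import *
def save(f,name): cv2.imwrite('pics/'+name+'.png',f['color'][:,:,::-1])
def cloud(f):
    K=f['intrinsics'];z=f['range_z'];v,u=np.mgrid[:384,:512]
    P=np.stack([(u-K[0,2])/K[0,0]*z,-(v-K[1,2])/K[1,1]*z,-z,np.ones_like(z)],-1)
    return (P@np.array(f['world_from_camera']).T)[...,:3]
E
python3 - <<'E'
from h import *
fs={c:grab_frame(c) for c in('side','top')}
cv2.imwrite('pics/a.png',np.vstack([cv2.resize(fs[c]['color'][:,:,::-1],(400,300)) for c in fs]))
for c in fs:
  P=cloud(fs[c])
  for t in['fixture','nest','anvil','housing','lever_grip','lever_pivot','pawl_box','buffer','jar','screwdriver','carton']:
    print(c,t,[(round(d['p'],2),np.round(d['at'],3).tolist()) for d in place_of(c,t)][:3])
  for d in cut_out(c,'housing')[:3]:
    m=d['pixels'];print(c,'mask',round(d['p'],2),m.sum(),np.argwhere(m).mean(0).round(),np.median(fs[c]['color'][m],0),np.nanmedian(P[m],0).round(3))
s=state();print(s['tool_pos'],s['tool_rot'],s['time'])
E
```

```text
side fixture [(0.68, [0.585, 0.016, -0.005])]
side nest [(0.95, [0.59, 0.123, 0.012]), (0.69, [0.584, 0.015, -0.003])]
side anvil [(0.66, [0.585, 0.156, 0.015])]
side housing [(0.88, [0.506, 0.458, -0.002]), (0.74, [0.576, 0.322, 0.002]), (0.71, [0.461, 0.323, 0.0])]
side lever_grip [(0.71, [0.524, -0.265, 0.163])]
side lever_pivot [(0.56, [0.583, -0.104, 0.109])]
side pawl_box [(0.96, [0.578, -0.061, 0.064])]
side buffer []
side jar [(0.53, [0.771, 0.014, 0.001])]
side screwdriver [(0.66, [0.737, -0.268, -0.004])]
side carton [(0.85, [0.718, 0.39, 0.001])]
side mask 0.97 511 [260. 221.] [70. 39. 91.] [0.572 0.341 0.042]
side mask 0.79 444 [250. 318.] [78.  54.  97.5] [0.3   0.247 0.042]
side mask 0.73 548 [263. 258.] [115. 114. 113.] [0.464 0.333 0.041]
top fixture [(0.84, [0.58, 0.018, -0.001]), (0.17, [0.466, 0.323, 0.001])]
top nest [(0.97, [0.584, 0.124, 0.014])]
top anvil [(0.46, [0.587, 0.154, 0.01])]
top housing [(0.68, [0.576, 0.332, -0.002]), (0.57, [0.297, 0.227, -0.0]), (0.56, [0.278, 0.378, 0.001])]
top lever_grip [(0.81, [0.527, -0.264, 0.164])]
top lever_pivot [(0.83, [0.577, -0.105, 0.11])]
top pawl_box [(0.58, [0.583, -0.062, 0.061])]
top buffer [(0.58, [0.586, -0.212, 0.1]), (0.26, [0.578, -0.105, 0.108])]
top jar [(0.5, [0.767, 0.012, 0.001])]
top screwdriver [(0.75, [0.736, -0.262, 0.0])]
top carton [(0.93, [0.718, 0.391, 0.004])]
top mask 0.72 302 [189. 144.] [ 86.5  60.  103. ] [0.502 0.45  0.049]
top mask 0.7 262 [201. 184.] [154.5 154.  141.5] [0.463 0.315 0.05 ]
top mask 0.7 267 [252. 210.] [110.  78. 124.] [0.297 0.225 0.05 ]
[ 0.15636394 -0.60511307  0.23133765] [3.06845998e-05 9.92017122e-01 1.26103250e-01 7.75412306e-06] 1.3
```

View pics/a.png

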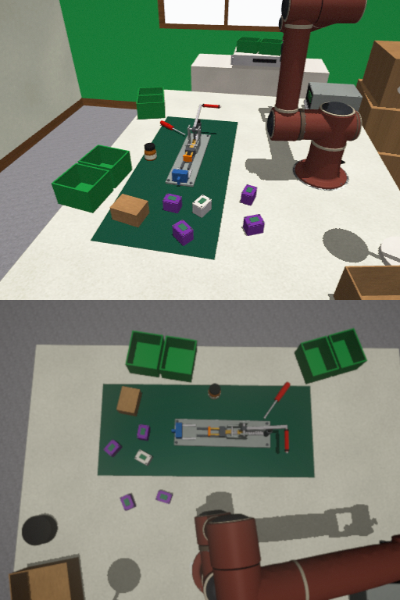

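```bash
python3 - <<'E'
from h import *
f=grab_frame('top');P=cloud(f);C=f['color'].astype(int)
cv2.imwrite('pics/b.png',cv2.resize(f['color'][140:300,100:300,::-1],(800,640))[:600])
def rect(m,n):
    q=P[m][:,:2];r=cv2.minAreaRect((q*1000).astype(np.float32));print(n,m.sum(),[np.round(x,1) for x in r],P[m].mean(0).round(4))
for d in cut_out('top','housing'):
    m=d['pixels']; m=m&(abs(P[...,2]-.05)<.006); rect(m,'box %.2f %s'%(d['p'],np.median(C[m],0)))
for d in cut_out('top','lever_grip')[:2]: rect(d['pixels'],'grip%.2f'%d['p'])
r,g,b=C[...,0],C[...,1],C[...,2]
reg=(abs(P[...,0]-.585)<.1)&(abs(P[...,1])<.3)
m=reg&(b>1.5*r)&(P[...,2]>.05)
n,l,s,_=cv2.connectedComponentsWithStats(m.astype(np.uint8))
for i in range(1,n):
    if s[i,4]>20: rect(l==i,'blue')
m=reg&(r>1.5*b)&(r>90)&(P[...,2]>.035)
n,l,s,_=cv2.connectedComponentsWithStats(m.astype(np.uint8))
for i in range(1,n):
    if s[i,4]>15: rect(l==i,'red/orange')
m=reg&(abs(P[...,2]-.012)<.004);rect(m,'plate')
E
```

```text
box 0.80 [107.5  74.  124.5] 232 [array([275.1, 377.5]), array([58.4, 43.6]), np.float64(25.3)] [0.2746 0.3772 0.0503]
box 0.76 [ 94.5  62.  113. ] 226 [array([505.3, 454.2]), array([46. , 59.6]), np.float64(50.6)] [0.5049 0.454  0.0505]
box 0.75 [ 96.   57.  115.5] 188 [array([574.1, 322.7]), array([40.7, 56.2]), np.float64(82.6)] [0.5736 0.3219 0.0501]
box 0.75 [110.  78. 124.] 240 [array([298.6, 226.2]), array([60.3, 43.8]), np.float64(72.6)] [0.2986 0.2261 0.0503]
box 0.66 [164. 161. 151.] 221 [array([465. , 318.6]), array([60.9, 43.5]), np.float64(61.2)] [0.4642 0.3181 0.05  ]
box 0.52 [133. 103.  67.] 110 [array([714.9, 392.1]), array([ 82.7, 108.8]), np.float64(79.4)] [0.7067 0.3817 0.0529]
grip0.81 429 [array([483.8, -89.2]), array([189.4, 496.8]), np.float64(29.0)] [ 0.5573 -0.198   0.1427]
grip0.39 257 [array([389.3, 206.8]), array([328.2,  44.1]), np.float64(56.6)] [0.46  0.314 0.057]
blue 147 [array([582.9, 169.3]), array([62.8, 24.2]), np.float64(1.5)] [0.5829 0.1692 0.0578]
red/orange 79 [array([580.4,  18.4]), array([46.7, 36.3]), np.float64(86.7)] [0.5805 0.0233 0.0453]
red/orange 36 [array([579.9, -42.9]), array([17.1, 24.6]), np.float64(0.7)] [ 0.58   -0.0442  0.0432]
red/orange 113 [array([ 523.2, -264.3]), array([13.4, 73.1]), np.float64(88.8)] [ 0.5212 -0.2635  0.1678]
plate 2292 [array([587.8,   8.7]), array([581.8, 194.9]), np.float64(89.8)] [ 0.5768 -0.01    0.0118]
```

View pics/b.png

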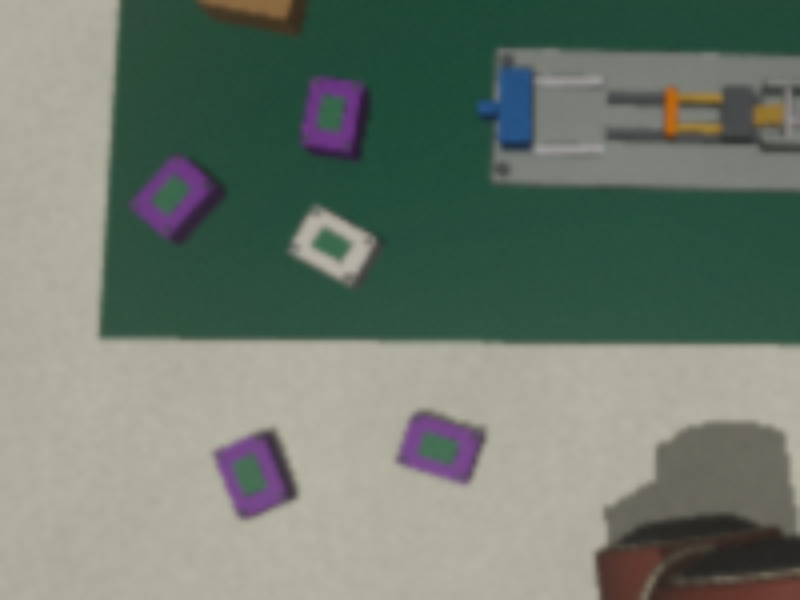

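Candidates in the crop: purple boxes at (333,118), (177,198), (255,475) and (440,447), and the white-lidded one at (330,245), which is (182,201) in the top image. The white-lidded one fits the description. It lies at about (0.465, 0.3185), long axis at 61°, top at 50 mm.

```bash
cat >> h.py <<'E'
from scipy.spatial.transform import Rotation as Ro
def plan(*ways,s=None):
    """ways: (x,y,z,phi) phi=world angle of tool x, tool down; prints shift/turn fractions, each relative to the previous way"""
    s=s or state();p=np.array(s['tool_pos']);q=s['tool_rot'];R=Ro.from_quat([q[1],q[2],q[3],q[0]])
    for w in ways:
        T=Ro.from_matrix(np.array([[np.cos(w[3]),np.sin(w[3]),0],[np.sin(w[3]),-np.cos(w[3]),0],[0,0,-1]]))
        d=R.inv().apply(np.array(w[:3])-p)/.5; r=(R.inv()*T).as_rotvec()/1.5
        print(w,np.round(d,4).tolist(),np.round(r,3).tolist(),'norm mm %.0f'%(np.linalg.norm(d)*500))
        p=np.array(w[:3]);R=T
E
python3 -c "
from h import *
plan((.36,-.37,.28,.253),(.49,-.09,.3,.6),(.48,.2,.26,1.0),(.465,.3185,.17,1.068))"
```

```text
(0.36, -0.37, 0.28, 0.253) [0.512, -0.3534, -0.0974] [-0.0, 0.0, -0.0] norm mm 315
(0.49, -0.09, 0.3, 0.6) [0.3919, -0.4771, -0.04] [0.0, 0.0, -0.231] norm mm 309
(0.48, 0.2, 0.26, 1.0) [0.311, -0.49, 0.08] [0.0, 0.0, -0.267] norm mm 293
(0.465, 0.3185, 0.17, 1.068) [0.1832, -0.1533, 0.18] [0.0, 0.0, -0.045] norm mm 150
```

>>> {"method": "jog_arm", "body": {"motion": "100 .512 -.353 -.097 0 0 0;100 .512 -.353 -.097 0 0 0;100 .512 -.353 -.097 0 0 0;100 .512 -.353 -.097 0 0 0;100 .512 -.353 -.097 0 0 0"}}

```text
time: 2.08
tool_pos: [0.3596, -0.3702, 0.28]
tool_rot: [0.0, 0.992, 0.126, 0.0]
contact_force: [0.9, -0.6, -0.1]
gripper_width: 0.999
grasp_force: 0.0
```

>>> {"method": "jog_arm", "body": {"motion": "100 .392 -.477 -.04 0 0 -.231;100 .392 -.477 -.04 0 0 -.231;100 .392 -.477 -.04 0 0 -.231;100 .392 -.477 -.04 0 0 -.231;100 .392 -.477 -.04 0 0 -.231"}}

```text
time: 2.7
tool_pos: [0.4893, -0.0899, 0.3]
tool_rot: [0.0, 0.955, 0.295, 0.0]
contact_force: [0.3, -0.4, 0.5]
gripper_width: 1.002
grasp_force: 0.0
```

>>> {"method": "jog_arm", "body": {"motion": "100 .311 -.49 .08 0 0 -.267;100 .311 -.49 .08 0 0 -.267;100 .311 -.49 .08 0 0 -.267;100 .311 -.49 .08 0 0 -.267;100 .311 -.49 .08 0 0 -.267"}}

```text
time: 3.32
tool_pos: [0.4783, 0.2006, 0.2592]
tool_rot: [-0.0, 0.877, 0.48, 0.0]
contact_force: [-0.3, -0.9, 0.2]
gripper_width: 1.001
grasp_force: 0.0
```

>>> {"method": "jog_arm", "body": {"motion": "100 .183 -.153 .18 0 0 -.045;100 .183 -.153 .18 0 0 -.045;100 .183 -.153 .18 0 0 -.045;100 .183 -.153 .18 0 0 -.045;100 .183 -.153 .18 0 0 -.045"}}

```text
time: 3.95
tool_pos: [0.4652, 0.3158, 0.1711]
tool_rot: [0.0, 0.861, 0.508, 0.001]
contact_force: [-0.2, -0.1, 0.2]
gripper_width: 1.003
grasp_force: 0.0
```

```bash
python3 - <<'E'
from h import *
f=grab_frame('wrist');save(f,'c');P=cloud(f);s=state();print(s['tool_pos'],s['time'])
for d in place_of('wrist','housing'): print(d)
m=(abs(P[...,2]-.05)<.004)
n,l,st,_=cv2.connectedComponentsWithStats(m.astype(np.uint8))
for i in range(1,n):
    if st[i,4]>300:
        k=l==i;print(st[i],np.median(f['color'][k],0),P[k].mean(0).round(4),cv2.minAreaRect((P[k][:,:2]*1000).astype(np.float32)))
plan((.465,.3185,.018,1.068))
E
```

```text
[0.46542531 0.315715   0.17143119] 4.0
{'at': [0.2734, 0.3824, 0.0016], 'p': 0.97}
{'at': [0.5085, 0.4543, 0.0013], 'p': 0.95}
{'at': [0.579, 0.3251, 0.0085], 'p': 0.93}
{'at': [0.2983, 0.2274, -0.0021], 'p': 0.93}
{'at': [0.465, 0.3206, -0.0063], 'p': 0.63}
[ 174    0   81   49 3181] [137.  75. 168.] [0.5035 0.4492 0.0487] ((503.23590087890625, 452.1600341796875), (33.99604797363281, 59.935245513916016), 50.28871154785156)
[ 323   79   79   73 3597] [130.  64. 164.] [0.5771 0.3262 0.0487] ((577.216552734375, 325.27423095703125), (44.1175422668457, 60.20558547973633), 82.30120086669922)
[ 229  148   49   63 2915] [132. 126. 117.] [0.4666 0.3217 0.0486] ((465.9205627441406, 320.66357421875), (60.10862350463867, 43.94319534301758), 61.306175231933594)
[  20  184   68   69 2588] [128.5  60.  162. ] [0.2784 0.3805 0.0485] ((276.9945373535156, 380.04638671875), (61.27090835571289, 44.144142150878906), 23.98758888244629)
[394 226  66  49 395] [20. 41. 67.] [0.5827 0.1833 0.0501] ((580.81201171875, 182.237548828125), (68.13178253173828, 23.484209060668945), 20.483745574951172)
[ 153  296   36   48 1033] [61. 34. 77.] [0.3067 0.2216 0.0486] ((303.9470520019531, 226.25656127929688), (60.357547760009766, 35.335609436035156), 72.06986999511719)
(0.465, 0.3185, 0.018, 1.068) [0.0038, -0.0041, 0.307] [0.001, -0.002, -0.002] norm mm 154
```

View pics/c.png

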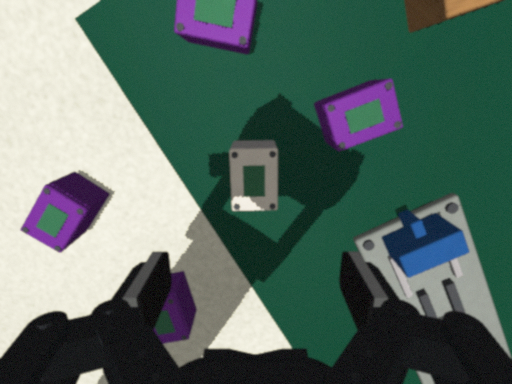

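>>> {"method": "jog_arm", "body": {"motion": "100 .005 -.003 .1 0 0 0;100 .005 -.003 .2 0 0 0;100 .005 -.003 .25 0 0 0;100 .005 -.003 .28 0 0 0;100 .005 -.003 .304 0 0 0"}}

```text
time: 4.68
tool_pos: [0.4651, 0.3193, 0.0182]
tool_rot: [0.0, 0.861, 0.508, 0.001]
contact_force: [0.1, -0.2, 0.7]
gripper_width: 0.999
grasp_force: 0.0
```

>>> {"method": "jog_arm", "body": {"motion": "30 0 0 0 0 0 0;30 0 0 0 0 0 0;30 0 0 0 0 0 0;30 0 0 0 0 0 0;30 0 0 0 0 0 0"}}

```text
time: 5.3
tool_pos: [0.4652, 0.32, 0.0191]
tool_rot: [0.0, 0.861, 0.509, 0.001]
contact_force: [0.4, -1.6, 6.9]
gripper_width: 0.504
grasp_force: 63.4
```

```bash
python3 -c "
from h import *
plan((.465,.3195,.18,1.068),(.582,.1235,.17,1.559))"
```

```text
(0.465, 0.3195, 0.18, 1.068) [-0.0003, 0.0007, -0.3218] [0.001, -0.002, -0.0] norm mm 161
(0.582, 0.1235, 0.17, 1.559) [-0.2307, 0.3939, 0.02] [0.0, 0.0, -0.327] norm mm 228
```

>>> {"method": "jog_arm", "body": {"motion": "30 0 0 -.05 0 0 0;30 0 0 -.15 0 0 0;30 0 0 -.25 0 0 0;30 0 0 -.322 0 0 0;30 0 0 -.322 0 0 0"}}

```text
time: 5.92
tool_pos: [0.4653, 0.3202, 0.1812]
tool_rot: [0.0, 0.861, 0.509, 0.003]
contact_force: [0.8, 0.4, -3.4]
gripper_width: 0.504
grasp_force: 62.7
```

>>> {"method": "jog_arm", "body": {"motion": "30 -.05 .085 .004 0 0 -.08;30 -.11 .19 .01 0 0 -.16;30 -.17 .29 .015 0 0 -.24;30 -.21 .36 .02 0 0 -.32;30 -.231 .394 .02 0 0 -.327"}}

```text
time: 6.55
tool_pos: [0.5794, 0.1208, 0.1638]
tool_rot: [-0.002, 0.712, 0.702, -0.003]
contact_force: [0.4, 0.7, -3.3]
gripper_width: 0.502
grasp_force: 62.7
```

```bash
python3 - <<'E'
from h import *
f=grab_frame('wrist');save(f,'d');P=cloud(f);s=state();print(s['tool_pos'],s['tool_rot'],s['gripper_width'],s['contact_force'])
C=f['color'].astype(int);r,g,b=C[...,0],C[...,1],C[...,2]
m=(b>1.5*r)&(abs(P[...,2]-.058)<.004)&(abs(P[...,0]-.58)<.06);print('blue',m.sum(),cv2.minAreaRect((P[m][:,:2]*1000).astype(np.float32)))
for n in('nest','anvil','fixture'): print(n,place_of('wrist',n))
# held box top
m=(abs(P[...,0]-.582)<.04)&(abs(P[...,1]-.124)<.05)&(P[...,2]>.12)
print(m.sum(),P[m].mean(0),cv2.minAreaRect((P[m][:,:2]*1000).astype(np.float32)))
# rails: z .02
m=(abs(P[...,2]-.020)<.003)&(abs(P[...,0]-.582)<.04)&(P[...,1]<.157)&(P[...,1]>.06)
for sx in(-1,1):
    k=m&((P[...,0]-.582)*sx>0); q=P[k]; 
    if k.sum()>20: print('rail',sx,k.sum(),q.min(0),q.max(0),np.polyfit(q[:,1],q[:,0],1))
E
```

```text
[0.58029897 0.11938118 0.1640288 ] [-0.00102163  0.71260152  0.70156289 -0.0027453 ] 0.5068224227744071 [ 1.03503578 -1.96542097 -2.29197319]
blue 2527 ((585.7232055664062, 170.77940368652344), (27.12600326538086, 63.22943115234375), 89.26870727539062)
nest [{'at': [0.5858, 0.1259, 0.0127], 'p': 0.67}, {'at': [0.7627, 0.0133, 0.0016], 'p': 0.48}]
anvil [{'at': [0.586, 0.1563, 0.0111], 'p': 0.56}]
fixture []
29974 [0.58079917 0.13192214 0.20898257] ((582.0106811523438, 122.24441528320312), (61.08945083618164, 80.12291717529297), 89.54212951660156)
rail -1 304 [0.55075548 0.11068812 0.0170448 ] [0.55902693 0.14890354 0.0204512 ] [0.01051326 0.5534815 ]
rail 1 313 [0.61037834 0.10346359 0.01703993] [0.61880547 0.14797883 0.02066864] [0.00688935 0.6138226 ]
```

View pics/d.png

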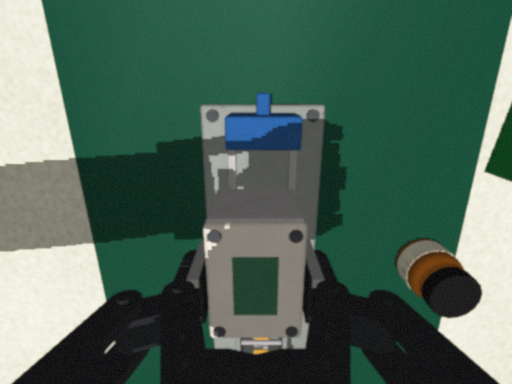

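Wrist view: the box is held with its lid at (255,278). The jaw is ahead at (263,132) and the rails are at columns ~227 and ~297.

```bash
python3 - <<'E'
from h import *
f=grab_frame('wrist');P=cloud(f);s=state();print(s['tool_pos'],s['tool_rot'],s['time'])
C=f['color']
m=np.zeros((384,512),bool);m[225:330,212:298]=1
q=P[m];print(q.mean(0),q.std(0));A=np.c_[q[:,:2],np.ones(len(q))];print('plane',np.linalg.lstsq(A,q[:,2],rcond=None)[0])
zt=np.median(q[:,2])
m=np.zeros((384,512),bool);m[215:340,200:310]=1
k=m&(abs(P[...,2]-zt)<.004);print(zt,cv2.minAreaRect((P[k][:,:2]*1000).astype(np.float32)))
E
```

```text
[0.57923219 0.12355898 0.16600366] [-0.00146278  0.71164471  0.70253668 -0.00137389] 6.8
[0.57880639 0.12916555 0.1953915 ] [0.01090396 0.01638061 0.00733679]
plane [-0.00039651  0.13409803  0.17830015]
0.19490223258980682 ((578.9071044921875, 124.593505859375), (60.84223556518555, 48.38382339477539), 89.56828308105469)
```

```bash
python3 - <<'E'
from h import *
f=grab_frame('wrist');P=cloud(f);s=state();print(s['tool_pos'],s['tool_rot'],s['time'])
for v in range(215,345,10): print(v,P[v,[215,225,290]].round(4).tolist())
m=np.zeros((384,512),bool);m[240:325,216:230]=1
q=P[m];print(np.polyfit(q[:,1],q[:,2],1))
g=grab_frame('side');save(g,'e');cv2.imwrite('pics/e.png',cv2.resize(g['color'][120:280,180:340,::-1],(600,600)))
E
```

```text
[0.57944086 0.12385766 0.166646  ] [-0.00107996  0.71142256  0.70276294 -0.00101578] 6.85
215 [[0.5617, 0.1553, 0.1854], [0.566, 0.1549, 0.1848], [0.5949, 0.1549, 0.1855]]
225 [[0.5628, 0.1546, 0.1943], [0.5669, 0.1543, 0.1937], [0.594, 0.154, 0.1939]]
235 [[0.5627, 0.1505, 0.1953], [0.567, 0.1508, 0.1961], [0.5939, 0.1505, 0.1961]]
245 [[0.5624, 0.1457, 0.1952], [0.5668, 0.1462, 0.1961], [0.594, 0.1458, 0.196]]
255 [[0.5622, 0.141, 0.1954], [0.5664, 0.1407, 0.195], [0.5942, 0.141, 0.196]]
265 [[0.5618, 0.1359, 0.1951], [0.5662, 0.1362, 0.1956], [0.5944, 0.1355, 0.195]]
275 [[0.5615, 0.1307, 0.1949], [0.5659, 0.1307, 0.195], [0.5944, 0.1308, 0.1956]]
285 [[0.5613, 0.126, 0.1956], [0.5658, 0.1259, 0.1956], [0.5946, 0.1256, 0.1956]]
295 [[0.5611, 0.1208, 0.1957], [0.5655, 0.1204, 0.1954], [0.5947, 0.1201, 0.1954]]
305 [[0.5607, 0.1152, 0.1956], [0.5653, 0.1151, 0.1955], [0.5949, 0.1142, 0.1948]]
315 [[0.5603, 0.1091, 0.195], [0.565, 0.1097, 0.1957], [0.5949, 0.1096, 0.1961]]
325 [[0.5601, 0.1041, 0.1959], [0.5647, 0.1033, 0.1951], [0.5952, 0.1028, 0.1949]]
335 [[0.5599, 0.0986, 0.1963], [0.5644, 0.0975, 0.1952], [0.5951, 0.0985, 0.1966]]
[0.19663479 0.17089103]
```

View pics/e.png

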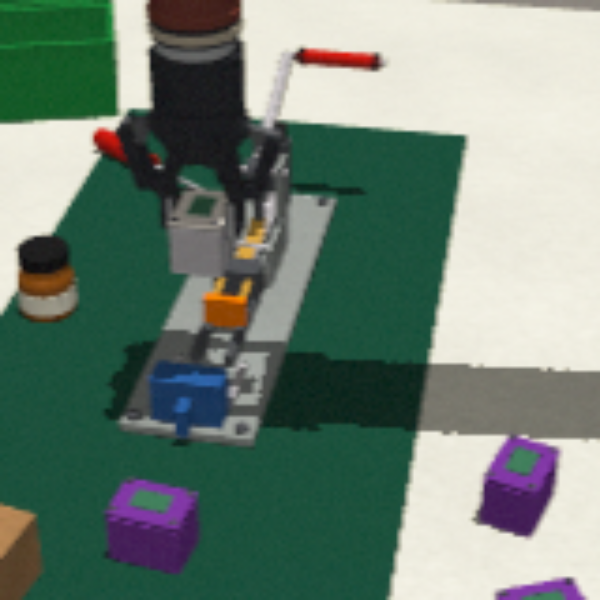

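```bash
python3 -c "
from h import *
plan((.584,.120,.12,1.56))"
```

```text
(0.584, 0.12, 0.12, 1.56) [-0.0079, 0.0089, 0.0944] [-0.001, -0.0, -0.001] norm mm 48
```

>>> {"method": "jog_arm", "body": {"motion": "30 -.004 .003 .03 0 0 0;30 -.008 .006 .06 0 0 0;30 -.008 .006 .09 0 0 0;30 -.008 .006 .094 0 0 0;30 -.008 .006 .094 0 0 0"}}

```text
time: 7.52
tool_pos: [0.5836, 0.1191, 0.1212]
tool_rot: [-0.0, 0.712, 0.702, -0.0]
contact_force: [0.0, 0.1, -2.5]
gripper_width: 0.509
grasp_force: 62.7
```

```bash
python3 - <<'E'
from h import *
grab_frame('wrist');f=grab_frame('wrist');P=cloud(f);s=state();print(s['tool_pos'],s['tool_rot'],s['time'])
C=f['color'].astype(int);r,g,b=C[...,0],C[...,1],C[...,2]
R=lambda m:cv2.minAreaRect((P[m][:,:2]*1000).astype(np.float32))
m=(b>1.5*r)&(abs(P[...,2]-.058)<.004)&(abs(P[...,0]-.58)<.06);print('blue',m.sum(),R(m),P[m].mean(0))
m=np.zeros((384,512),bool);m[215:340,200:310]=1
z=np.median(P[230:320,220:290,2]);k=m&(abs(P[...,2]-z)<.003);q=P[k];print('box',z,R(k),np.percentile(q,[1,99],axis=0).round(4).tolist())
m=(abs(P[...,2]-.019)<.003)&(P[...,1]<.155)&(P[...,1]>.1)
for lo,hi in((.54,.57),(.6,.63)):
    k=m&(P[...,0]>lo)&(P[...,0]<hi);q=P[k]
    if k.sum()>20: print('rail',k.sum(),np.percentile(q,[5,50,95],axis=0).round(4).tolist())
plan((.584,.120,.033,1.56))
E
```

```text
[0.58421549 0.1191695  0.12221066] [4.15533052e-04 7.11671326e-01 7.02512269e-01 5.12334401e-04] 7.625
blue 3604 ((585.6126098632812, 170.6898956298828), (27.21412467956543, 63.7353630065918), 89.2295913696289) [0.5856614  0.17114425 0.05646313]
box 0.1515404420429613 ((583.6356201171875, 120.50790405273438), (60.80030059814453, 47.79750061035156), 89.15945434570312) [[0.5619, 0.0923, 0.1493], [0.6051, 0.1504, 0.1531]]
rail 278 [[0.5514, 0.1241, 0.0174], [0.5549, 0.1364, 0.0184], [0.5587, 0.147, 0.0196]]
rail 291 [[0.6112, 0.1223, 0.0174], [0.6149, 0.1342, 0.0185], [0.6184, 0.1463, 0.0195]]
(0.584, 0.12, 0.033, 1.56) [0.0016, -0.0007, 0.1784] [0.001, -0.0, -0.001] norm mm 89
```

>>> {"method": "jog_arm", "body": {"motion": "30 0 .002 .05 0 0 0;30 0 .002 .1 0 0 0;30 0 .002 .14 0 0 0;30 0 .002 .165 0 0 0;30 0 .002 .177 0 0 0"}}

```text
time: 8.25
tool_pos: [0.5847, 0.1191, 0.0325]
tool_rot: [-0.0, 0.712, 0.702, -0.0]
contact_force: [-0.2, -0.4, -2.9]
gripper_width: 0.504
grasp_force: 62.8
```

>>> {"method": "jog_arm", "body": {"motion": "30 0 0 0 0 0 0;30 0 0 0 0 0 0;30 0 0 0 0 0 0;30 0 0 0 0 0 0;30 0 0 0 0 0 0"}}

```text
time: 8.88
tool_pos: [0.5848, 0.1191, 0.0332]
tool_rot: [0.0, 0.712, 0.702, 0.0]
contact_force: [-0.0, -0.3, -2.5]
gripper_width: 0.502
grasp_force: 62.8
```

>>> {"method": "jog_arm", "body": {"motion": "30 0 0 .002 0 0 0;30 0 0 .003 0 0 0;30 0 0 .004 0 0 0;30 0 0 .004 0 0 0;30 0 0 .004 0 0 0"}}

```text
time: 9.5
tool_pos: [0.5848, 0.1191, 0.0311]
tool_rot: [0.0, 0.712, 0.703, 0.0]
contact_force: [-1.7, -0.1, -0.9]
gripper_width: 0.503
grasp_force: 63.0
```

Touching. Release and rise.

>>> {"method": "jog_arm", "body": {"motion": "100 0 0 0 0 0 0;100 0 0 0 0 0 0;100 0 0 0 0 0 0;100 0 0 0 0 0 0;100 0 0 0 0 0 0"}}

```text
time: 10.12
tool_pos: [0.5847, 0.1191, 0.031]
tool_rot: [0.0, 0.712, 0.703, 0.0]
contact_force: [0.5, 0.3, -0.2]
gripper_width: 0.998
grasp_force: 0.0
```

>>> {"method": "jog_arm", "body": {"motion": "100 0 0 -.05 0 0 0;100 0 0 -.12 0 0 0;100 0 0 -.24 0 0 0;100 0 0 -.34 0 0 0;100 0 0 -.36 0 0 0"}}

```text
time: 10.75
tool_pos: [0.5871, 0.1193, 0.2166]
tool_rot: [0.003, 0.712, 0.703, 0.003]
contact_force: [-0.2, 0.2, -0.2]
gripper_width: 0.997
grasp_force: 0.0
```

```bash
python3 - <<'E'
from h import *
grab_frame('wrist');f=grab_frame('wrist');save(f,'f');P=cloud(f);s=state();print(s['tool_pos'],s['contact_force'],s['time'])
R=lambda m:cv2.minAreaRect((P[m][:,:2]*1000).astype(np.float32))
C=f['color'].astype(int);r,g,b=C[...,0],C[...,1],C[...,2]
m=(abs(P[...,2]-.061)<.003)&(abs(P[...,0]-.585)<.028)&(abs(P[...,1]-.12)<.036)&(b<1.4*r);print('box',R(m),P[m].mean(0))
m=(b>1.5*r)&(abs(P[...,2]-.058)<.004)&(abs(P[...,0]-.58)<.06);print('blue',R(m))
print(place_of('wrist','lever_grip'))
plan((.55,-.02,.28,1.0),(.53,-.2,.28,.3),(.529,-.2645,.26,-.011))
E
```

```text
[0.58548719 0.11916593 0.21270478] [-0.20995947  0.37051083 -0.05657894] 10.85
box ((584.1032104492188, 120.58428192138672), (59.14840316772461, 44.05217742919922), 89.05033111572266) [0.58405835 0.12199282 0.06069345]
blue ((585.4569702148438, 146.15362548828125), (75.1067123413086, 63.14658737182617), 89.3315658569336)
[]
(0.55, -0.02, 0.28, 1.0) [-0.279, -0.0653, -0.139] [-0.0, 0.0, 0.372] norm mm 159
(0.53, -0.2, 0.28, 0.3) [-0.3245, 0.1608, 0.0] [0.0, 0.0, 0.467] norm mm 181
(0.529, -0.2645, 0.26, -0.011) [-0.04, 0.1226, 0.04] [0.0, 0.0, 0.207] norm mm 68
```

View pics/f.png

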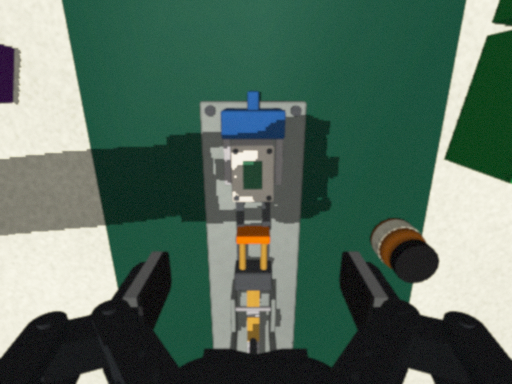

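The box stands square in the nest at (252,172), released, with the orange pad at (253,235). Now the lever.

>>> {"method": "jog_arm", "body": {"motion": "100 -.056 -.013 -.12 0 0 .12;100 -.15 -.03 -.139 0 0 .24;100 -.24 -.05 -.139 0 0 .36;100 -.279 -.065 -.139 0 0 .372;100 -.279 -.065 -.139 0 0 .372"}}

```text
time: 11.52
tool_pos: [0.5494, -0.0205, 0.2783]
tool_rot: [-0.001, 0.878, 0.479, -0.001]
contact_force: [-0.7, 0.1, 0.3]
gripper_width: 1.002
grasp_force: 0.0
```

>>> {"method": "jog_arm", "body": {"motion": "60 -.08 .04 0 0 0 .12;60 -.17 .08 0 0 0 .24;60 -.25 .12 0 0 0 .36;60 -.325 .161 0 0 0 .467;60 -.325 .161 0 0 0 .467"}}

```text
time: 12.15
tool_pos: [0.5302, -0.201, 0.279]
tool_rot: [-0.001, 0.989, 0.149, -0.001]
contact_force: [0.5, 0.9, 0.0]
gripper_width: 0.603
grasp_force: 0.0
```

>>> {"method": "jog_arm", "body": {"motion": "60 -.02 .06 .02 0 0 .1;60 -.04 .123 .04 0 0 .207;60 -.04 .123 .04 0 0 .207;60 -.04 .123 .04 0 0 .207;60 -.04 .123 .04 0 0 .207"}}

```text
time: 12.78
tool_pos: [0.5299, -0.2635, 0.2608]
tool_rot: [-0.0, 1.0, -0.004, 0.0]
contact_force: [0.1, -0.4, -0.5]
gripper_width: 0.595
grasp_force: 0.0
```

```bash
python3 - <<'E'
from h import *
f=grab_frame('wrist');save(f,'g');P=cloud(f);s=state();print(s['tool_pos'],s['tool_rot'],s['contact_force'],s['time'])
C=f['color'].astype(int);r,g,b=C[...,0],C[...,1],C[...,2]
m=(r>1.8*b)&(r>60)&(abs(P[...,2]-.16)<.03)&(abs(P[...,0]-.52)<.09)&(abs(P[...,1]+.26)<.05);q=P[m]
print('grip',m.sum(),cv2.minAreaRect((q[:,:2]*1000).astype(np.float32)),q.mean(0),np.percentile(q,[1,99],axis=0))
print(np.argwhere(m).mean(0),place_of('wrist','lever_grip'))
plan((.525,-.2645,.2,-.011))
E
```

```text
[ 0.52979652 -0.26367295  0.26095677] [ 4.84906341e-05  9.99990772e-01 -4.27999450e-03  3.67204223e-04] [-0.57232238  1.01202282 -0.35473761] 12.825
grip 1526 ((527.761474609375, -263.55767822265625), (16.393932342529297, 82.7847900390625), 89.43833923339844) [ 0.52724971 -0.26377037  0.16610955] [[ 0.48738388 -0.27120027  0.15997808]
 [ 0.5686379  -0.25613886  0.16899597]]
[197.44692005 255.40498034] [{'at': [0.5277, -0.264, 0.1638], 'p': 0.68}]
(0.525, -0.2645, 0.2, -0.011) [-0.0095, 0.0013, 0.122] [0.0, -0.0, 0.001] norm mm 61
```

View pics/g.png

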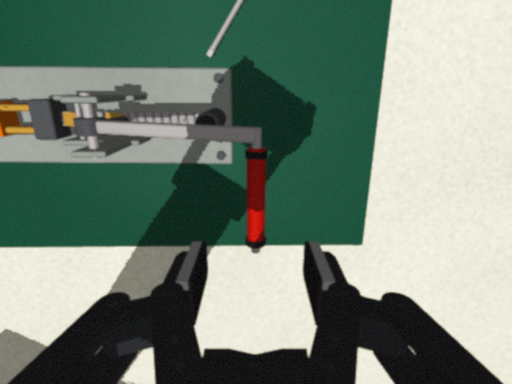

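The grip shows at (256,197), axis z ≈ 0.163. It lies between the fingers.

>>> {"method": "jog_arm", "body": {"motion": "60 -.007 .001 .08 0 0 0;60 -.007 .001 .16 0 0 0;60 -.007 .001 .2 0 0 0;60 -.007 .001 .225 0 0 0;60 -.007 .001 .232 0 0 0"}}

```text
time: 13.5
tool_pos: [0.5261, -0.2654, 0.1447]
tool_rot: [0.0, 1.0, -0.005, 0.0]
contact_force: [-0.2, -0.1, 0.3]
gripper_width: 0.6
grasp_force: 0.0
```

>>> {"method": "jog_arm", "body": {"motion": "0 0 0 0 0 0 0;0 0 0 0 0 0 0;0 0 0 0 0 0 0;0 0 0 0 0 0 0;0 0 0 0 0 0 0"}}

```text
time: 14.12
tool_pos: [0.5264, -0.265, 0.1447]
tool_rot: [-0.0, 1.0, -0.006, 0.001]
contact_force: [3.9, 3.8, -1.0]
gripper_width: 0.164
grasp_force: 58.4
```

```bash
python3 - <<'E'
from h import *
s=state();print(s)
f=grab_frame('side');cv2.imwrite('pics/i.png',cv2.resize(f['color'][70:230,180:340,::-1],(600,600)))
for q in(0,.02,.05,.1,.15,.2,.25,.29,.3,.32):print(q,(-.17*(np.cos(.34-q)-np.cos(.34))).round(4),(.17*(np.sin(.34-q)-np.sin(.34))).round(4))
E
```

```text
{'time': 14.125, 'joint_pos': array([-5.93174401e-01,  3.62815696e-02,  1.77794354e+00,  1.38969076e-03,
        1.32637459e+00,  9.88413709e-01]), 'joint_vel': array([-0.00137029,  0.00083841, -0.00079805,  0.00148573, -0.00076295,
        0.00185265]), 'joint_efforts': array([ -2.94515312, -37.26925492, -35.25290966,  -1.38301369,
         0.23921153,  -0.07643466]), 'tool_pos': array([ 0.52641818, -0.26495008,  0.14473603]), 'tool_rot': array([-2.85813172e-04,  9.99984172e-01, -5.56367544e-03,  7.87049368e-04]), 'contact_force': array([ 3.93131778,  3.84012933, -0.95633981]), 'ft_torque': array([ 0.60915744, -0.55724088, -0.11238304]), 'grasp_force': 58.44626426696777, 'gripper_width': 0.16411113560435817}
0 -0.0 0.0
0.02 -0.0011 -0.0032
0.05 -0.0026 -0.0081
0.1 -0.0049 -0.0163
0.15 -0.0067 -0.0246
0.2 -0.0081 -0.033
0.25 -0.009 -0.0414
0.29 -0.0095 -0.0482
0.3 -0.0096 -0.0499
0.32 -0.0097 -0.0533
```

View pics/i.png

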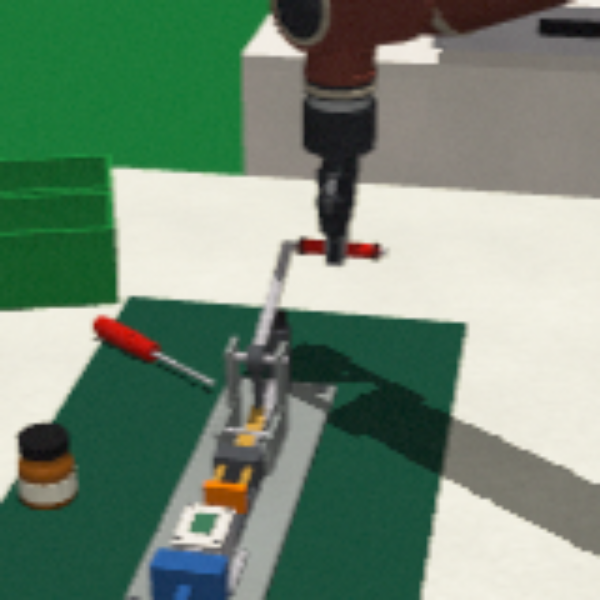

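>>> {"method": "jog_arm", "body": {"motion": "0 0 0 -.003 0 0 0;0 0 0 -.006 0 0 0;0 0 -.001 -.006 0 0 0;0 0 -.001 -.006 0 0 0;0 0 -.001 -.006 0 0 0"}}

```text
time: 14.8
tool_pos: [0.5264, -0.2643, 0.1468]
tool_rot: [-0.001, 1.0, -0.006, 0.001]
contact_force: [5.2, 4.2, -4.0]
gripper_width: 0.167
grasp_force: 58.6
```

>>> {"method": "jog_arm", "body": {"motion": "0 0 0 -.002 0 0 0;0 0 0 -.004 0 0 0;0 0 0 -.004 0 0 0;0 0 0 -.004 0 0 0;0 0 0 -.004 0 0 0"}}

```text
time: 15.42
tool_pos: [0.5264, -0.2637, 0.1486]
tool_rot: [-0.001, 1.0, -0.006, 0.001]
contact_force: [5.5, 4.5, -4.4]
gripper_width: 0.164
grasp_force: 58.6
```

>>> {"method": "jog_arm", "body": {"motion": "0 0 -.001 -.002 0 0 0;0 0 -.001 -.004 0 0 0;0 0 -.001 -.006 0 0 0;0 0 -.001 -.006 0 0 0;0 0 -.001 -.006 0 0 0"}}

```text
time: 16.05
tool_pos: [0.5263, -0.263, 0.1505]
tool_rot: [-0.001, 1.0, -0.006, 0.001]
contact_force: [8.3, 3.4, -8.5]
gripper_width: 0.159
grasp_force: 58.7
```

```bash
python3 - <<'E'
from h import *
f=grab_frame('side');P=cloud(f)
C=f['color'].astype(int);r,g,b=C[...,0],C[...,1],C[...,2]
m=(r>1.8*b)&(r>60)&(abs(P[...,2]-.16)<.03)&(abs(P[...,0]-.52)<.09)&(abs(P[...,1]+.26)<.05);q=P[m]
v,u=np.nonzero(m);print(m.sum(),q.mean(0),np.percentile(q,[2,50,98],axis=0).round(4).tolist(),v.min(),v.max(),u.min(),u.max())
f=grab_frame('wrist');P=cloud(f);C=f['color'].astype(int);r,g,b=C[...,0],C[...,1],C[...,2]
m=(r>1.8*b)&(r>60)&(abs(P[...,2]-.16)<.03)&(abs(P[...,0]-.52)<.09)&(abs(P[...,1]+.26)<.05);q=P[m]
if m.sum():print('wrist',m.sum(),np.percentile(q,[2,50,90,98],axis=0).round(4).tolist())
for c in('side','top','wrist'):print([(d['p'],d['at']) for d in place_of(c,'lever_grip')][:1])
print(state()['tool_pos'],state()['contact_force'])
E
```

```text
52 [ 0.51988953 -0.25728761  0.16875992] [[0.4827, -0.2632, 0.1597], [0.511, -0.2573, 0.1699], [0.5601, -0.2498, 0.1747]] 133 137 259 280
wrist 4169 [[0.4886, -0.2702, 0.1647], [0.5309, -0.2629, 0.1695], [0.5581, -0.2572, 0.1708], [0.5686, -0.2558, 0.1714]]
[(0.8, [0.5266, -0.2613, 0.1641])]
[(0.63, [0.5221, -0.2638, 0.1657])]
[(0.92, [0.5257, -0.2632, 0.1643])]
[ 0.52634008 -0.2630362   0.15050099] [ 7.20095191  4.7283144  -7.15812983]
```

>>> {"method": "jog_arm", "body": {"motion": "0 0 .007 .028 0 0 0;0 0 .013 .054 0 0 0;0 0 .017 .080 0 0 0;0 0 .019 .098 0 0 0;0 0 .019 .104 0 0 0"}}

```text
time: 16.92
tool_pos: [0.5263, -0.2728, 0.1003]
tool_rot: [-0.001, 1.0, -0.006, 0.001]
contact_force: [3.2, 6.4, 2.5]
gripper_width: 0.163
grasp_force: 59.6
```

>>> {"method": "jog_arm", "body": {"motion": "0 0 0 0 0 0 0;0 0 0 0 0 0 0;0 0 0 0 0 0 0;0 0 0 0 0 0 0;0 0 0 0 0 0 0"}}

```text
time: 17.55
tool_pos: [0.5263, -0.2727, 0.1003]
tool_rot: [-0.001, 1.0, -0.006, 0.001]
contact_force: [4.0, 6.4, -1.6]
gripper_width: 0.159
grasp_force: 59.4
```

```bash
cat >> h.py <<'E'
def pad():
    f=grab_frame('top');P=cloud(f);C=f['color'].astype(int);r,g,b=C[...,0],C[...,1],C[...,2]
    m=(abs(P[...,0]-.58)<.03)&(P[...,1]>0.0)&(P[...,1]<.13)&(r>1.7*b)&(r>120)&(P[...,2]>.04)&(P[...,2]<.056)&(r-g>50)
    q=P[m];k=(C[...,2]>1.0*r)  
    x=(abs(P[...,0]-.584)<.015)&(P[...,1]<.16)&(P[...,1]>.08)&(abs(P[...,2]-.062)<.004)&(b<1.4*r)
    print('pad',m.sum(),np.percentile(q[:,1],[2,50,98]).round(4),'box y',P[x].mean(0).round(4),x.sum())
E
python3 -c "
from h import *
pad()"
```

```text
pad 31 [0.0465 0.05   0.0535] box y [0.5849 0.1195 0.0622] 129
```

>>> {"method": "jog_arm", "body": {"motion": "0 0 -.001 -.02 0 0 0;0 0 -.004 -.046 0 0 0;0 0 -.010 -.072 0 0 0;0 0 -.015 -.096 0 0 0;0 0 -.019 -.104 0 0 0"}}

```text
time: 18.23
tool_pos: [0.5262, -0.2629, 0.1507]
tool_rot: [-0.001, 1.0, -0.005, 0.001]
contact_force: [10.1, -1.9, -18.2]
gripper_width: 0.163
grasp_force: 58.6
```

>>> {"method": "jog_arm", "body": {"motion": "0 0 .007 .028 0 0 0;0 0 .013 .054 0 0 0;0 0 .017 .080 0 0 0;0 0 .019 .098 0 0 0;0 0 .019 .104 0 0 0"}}

```text
time: 18.85
tool_pos: [0.5263, -0.2728, 0.1004]
tool_rot: [-0.001, 1.0, -0.006, 0.001]
contact_force: [3.2, 7.1, 2.2]
gripper_width: 0.162
grasp_force: 60.6
```

```bash
python3 -c "
from h import *
pad();pad()
print(place_of('top','housing')[:0])"
```

```text
pad 31 [0.0565 0.0602 0.0636] box y [0.5842 0.1198 0.0624] 135
pad 32 [0.0566 0.0601 0.0636] box y [0.5845 0.119  0.062 ] 127
[]
```

>>> {"method": "jog_arm", "body": {"motion": "0 0 -.001 -.02 0 0 0;0 0 -.004 -.046 0 0 0;0 0 -.010 -.072 0 0 0;0 0 -.015 -.094 0 0 0;0 0 -.019 -.101 0 0 0"}}

```text
time: 19.62
tool_pos: [0.5264, -0.263, 0.1505]
tool_rot: [-0.001, 1.0, -0.005, 0.001]
contact_force: [5.7, 4.2, -9.2]
gripper_width: 0.159
grasp_force: 59.4
```

>>> {"method": "jog_arm", "body": {"motion": "0 0 .007 .026 0 0 0;0 0 .013 .052 0 0 0;0 0 .017 .078 0 0 0;0 0 .019 .096 0 0 0;0 0 .019 .101 0 0 0"}}

```text
time: 20.25
tool_pos: [0.5264, -0.2728, 0.1003]
tool_rot: [-0.001, 1.0, -0.006, 0.001]
contact_force: [2.1, 7.1, 2.3]
gripper_width: 0.163
grasp_force: 60.7
```

>>> {"method": "jog_arm", "body": {"motion": "0 0 -.001 -.02 0 0 0;0 0 -.004 -.046 0 0 0;0 0 -.010 -.072 0 0 0;0 0 -.015 -.094 0 0 0;0 0 -.019 -.101 0 0 0"}}

```text
time: 20.88
tool_pos: [0.5264, -0.263, 0.1505]
tool_rot: [-0.001, 1.0, -0.005, 0.001]
contact_force: [5.8, 3.2, -9.2]
gripper_width: 0.163
grasp_force: 59.4
```

>>> {"method": "jog_arm", "body": {"motion": "0 0 .007 .026 0 0 0;0 0 .013 .052 0 0 0;0 0 .017 .078 0 0 0;0 0 .019 .096 0 0 0;0 0 .019 .101 0 0 0"}}

```text
time: 21.5
tool_pos: [0.5264, -0.2728, 0.1003]
tool_rot: [-0.001, 1.0, -0.006, 0.001]
contact_force: [3.4, 5.6, 2.5]
gripper_width: 0.159
grasp_force: 60.6
```

```bash
python3 -c "
from h import *
pad();pad();s=state();print(s['tool_pos'],s['contact_force'])"
```

```text
pad 33 [0.0768 0.0803 0.0839] box y [0.584  0.1187 0.0622] 130
pad 31 [0.0768 0.0804 0.0839] box y [0.5843 0.1189 0.0624] 122
[ 0.52629648 -0.27273194  0.1002588 ] [ 4.07334375  5.4892176  -1.10867908]
```

Four clicks: pad front at ~0.084, box still free. Stroke 5.

>>> {"method": "jog_arm", "body": {"motion": "0 0 -.001 -.02 0 0 0;0 0 -.004 -.046 0 0 0;0 0 -.010 -.072 0 0 0;0 0 -.015 -.094 0 0 0;0 0 -.019 -.101 0 0 0"}}

```text
time: 22.22
tool_pos: [0.5264, -0.263, 0.1505]
tool_rot: [-0.001, 1.0, -0.005, 0.001]
contact_force: [5.8, 3.2, -9.6]
gripper_width: 0.164
grasp_force: 59.4
```

>>> {"method": "jog_arm", "body": {"motion": "0 0 .007 .026 0 0 0;0 0 .013 .052 0 0 0;0 0 .017 .078 0 0 0;0 0 .019 .096 0 0 0;0 0 .019 .101 0 0 0"}}

```text
time: 22.85
tool_pos: [0.5264, -0.2727, 0.1004]
tool_rot: [-0.001, 1.0, -0.006, 0.001]
contact_force: [2.8, 5.0, 2.1]
gripper_width: 0.162
grasp_force: 60.8
```

```bash
python3 -c "
from h import *
pad();pad();s=state();print(s['tool_pos'],s['contact_force'])"
```

```text
pad 32 [0.0869 0.0904 0.0939] box y [0.5839 0.1258 0.0619] 135
pad 32 [0.0869 0.0904 0.094 ] box y [0.584  0.1275 0.0621] 132
[ 0.52630495 -0.27270761  0.10032217] [ 3.76798718  6.13812219 -1.8513916 ]
```

>>> {"method": "jog_arm", "body": {"motion": "0 0 -.001 -.02 0 0 0;0 0 -.004 -.046 0 0 0;0 0 -.010 -.072 0 0 0;0 0 -.015 -.094 0 0 0;0 0 -.019 -.101 0 0 0"}}

```text
time: 23.58
tool_pos: [0.5264, -0.263, 0.1505]
tool_rot: [-0.001, 1.0, -0.005, 0.001]
contact_force: [5.7, 3.3, -7.8]
gripper_width: 0.16
grasp_force: 59.5
```

>>> {"method": "jog_arm", "body": {"motion": "0 0 .007 .026 0 0 0;0 0 .013 .052 0 0 0;0 0 .017 .078 0 0 0;0 0 .019 .096 0 0 0;0 0 .019 .101 0 0 0"}}

```text
time: 24.2
tool_pos: [0.5264, -0.2728, 0.1012]
tool_rot: [-0.001, 1.0, -0.006, 0.001]
contact_force: [1.4, 8.6, 5.6]
gripper_width: 0.163
grasp_force: 61.0
```

```bash
python3 -c "
from h import *
pad();pad();s=state();print(s['tool_pos'],s['contact_force'])"
```

```text
pad 33 [0.0869 0.0905 0.094 ] box y [0.5845 0.128  0.062 ] 135
pad 32 [0.0869 0.0905 0.094 ] box y [0.5848 0.127  0.062 ] 146
[ 0.526368   -0.27278777  0.10117204] [2.15678377 6.01746127 3.62017678]
```

Pad has stopped and the push has risen, so the box is on the jaw and beginning to resist (~16 N). Stroke 7, slightly deeper to offset the arm's give.

>>> {"method": "jog_arm", "body": {"motion": "0 0 -.001 -.02 0 0 0;0 0 -.004 -.046 0 0 0;0 0 -.010 -.072 0 0 0;0 0 -.015 -.094 0 0 0;0 0 -.019 -.101 0 0 0"}}

```text
time: 24.92
tool_pos: [0.5264, -0.263, 0.1505]
tool_rot: [-0.001, 1.0, -0.005, 0.001]
contact_force: [6.3, 3.2, -8.8]
gripper_width: 0.163
grasp_force: 59.4
```

>>> {"method": "jog_arm", "body": {"motion": "0 0 .007 .026 0 0 0;0 0 .013 .052 0 0 0;0 0 .017 .078 0 0 0;0 0 .019 .096 0 0 0;0 0 .019 .103 0 0 0"}}

```text
time: 25.55
tool_pos: [0.5265, -0.2729, 0.101]
tool_rot: [-0.001, 1.0, -0.005, 0.001]
contact_force: [-0.7, 8.8, 9.9]
gripper_width: 0.162
grasp_force: 61.5
```

```bash
python3 -c "
from h import *
pad();pad();s=state();print(s['tool_pos'],s['contact_force'])"
```

```text
pad 32 [0.0869 0.0905 0.094 ] box y [0.5848 0.1273 0.0619] 134
pad 33 [0.0869 0.0904 0.094 ] box y [0.5844 0.1262 0.062 ] 133
[ 0.52643492 -0.27288355  0.10077745] [0.29370311 7.68753298 4.94510725]
```

>>> {"method": "jog_arm", "body": {"motion": "0 0 -.001 -.02 0 0 0;0 0 -.004 -.046 0 0 0;0 0 -.010 -.074 0 0 0;0 0 -.015 -.096 0 0 0;0 0 -.019 -.103 0 0 0"}}

```text
time: 26.28
tool_pos: [0.5264, -0.263, 0.1505]
tool_rot: [-0.001, 1.0, -0.005, 0.001]
contact_force: [5.7, 2.9, -11.0]
gripper_width: 0.163
grasp_force: 59.2
```

>>> {"method": "jog_arm", "body": {"motion": "0 0 .007 .026 0 0 0;0 0 .013 .052 0 0 0;0 0 .017 .078 0 0 0;0 0 .019 .098 0 0 0;0 0 .019 .105 0 0 0"}}

```text
time: 26.9
tool_pos: [0.5265, -0.273, 0.1007]
tool_rot: [-0.001, 1.0, -0.005, 0.001]
contact_force: [-2.4, 9.5, 14.3]
gripper_width: 0.161
grasp_force: 61.8
```

>>> {"method": "jog_arm", "body": {"motion": "0 0 -.001 -.02 0 0 0;0 0 -.004 -.046 0 0 0;0 0 -.010 -.074 0 0 0;0 0 -.015 -.097 0 0 0;0 0 -.019 -.102 0 0 0"}}

```text
time: 27.52
tool_pos: [0.5264, -0.2634, 0.1494]
tool_rot: [-0.001, 1.0, -0.005, 0.001]
contact_force: [5.4, 2.5, -4.5]
gripper_width: 0.171
grasp_force: 60.2
```

```bash
python3 -c "
from h import *
pad();pad();s=state();print(s['tool_pos'],s['contact_force'])"
```

```text
pad 33 [0.0869 0.0904 0.094 ] box y [0.5842 0.1266 0.0621] 136
pad 31 [0.0869 0.0904 0.094 ] box y [0.5846 0.1254 0.0619] 141
[ 0.52643502 -0.26339109  0.14946188] [ 4.26101141  4.63684178 -1.13438886]
```

>>> {"method": "jog_arm", "body": {"motion": "70 0 0 0 0 0 0;70 0 0 0 0 0 0;70 0 0 0 0 0 0;70 0 0 0 0 0 0;70 0 0 0 0 0 0"}}

```text
time: 28.25
tool_pos: [0.5257, -0.2645, 0.1495]
tool_rot: [0.0, 1.0, -0.006, -0.0]
contact_force: [-0.1, -0.1, -1.0]
gripper_width: 0.699
grasp_force: 0.0
```

>>> {"method": "jog_arm", "body": {"motion": "70 0 0 -.04 0 0 0;70 0 0 -.1 0 0 0;70 0 0 -.18 0 0 0;70 0 0 -.24 0 0 0;70 0 0 -.24 0 0 0"}}

```text
time: 28.88
tool_pos: [0.5274, -0.2654, 0.275]
tool_rot: [0.002, 1.0, -0.006, 0.004]
contact_force: [0.5, 0.3, 0.0]
gripper_width: 0.701
grasp_force: 0.0
```

```bash
python3 - <<'E'
from h import *
f=grab_frame('wrist');f=grab_frame('wrist');P=cloud(f);s=state();print(s['tool_pos'],s['contact_force'],s['time'])
C=f['color'].astype(int);r,g,b=C[...,0],C[...,1],C[...,2]
m=(r>1.8*b)&(r>60)&(abs(P[...,2]-.16)<.03)&(abs(P[...,0]-.52)<.09)&(abs(P[...,1]+.26)<.05)
print('grip',np.percentile(P[m],[2,50,98],axis=0).round(4).tolist(),place_of('wrist','lever_grip')[:1])
f=grab_frame('top');cv2.imwrite('pics/j.png',cv2.resize(f['color'][160:260,180:380,::-1],(800,400)))
P=cloud(f);C=f['color'].astype(int)
m=(abs(P[...,2]-.062)<.005)&(abs(P[...,0]-.584)<.03)&(P[...,1]>.09)&(P[...,1]<.157)&(C[...,2]<1.4*C[...,0])
print(cv2.minAreaRect((P[m][:,:2]*1000).astype(np.float32)));pad()
E
```

```text
[ 0.52586047 -0.26435372  0.27013494] [-0.52164079  0.02600087 -1.14013672] 28.975
grip [[0.4884, -0.2704, 0.1635], [0.5272, -0.2631, 0.1686], [0.5682, -0.2557, 0.1706]] [{'at': [0.526, -0.2632, 0.1636], 'p': 0.97}]
((583.0931396484375, 125.65977478027344), (58.56698989868164, 44.45040512084961), 88.27129364013672)
pad 32 [0.0869 0.0905 0.094 ] box y [0.5844 0.1266 0.0622] 136
```

View pics/j.png

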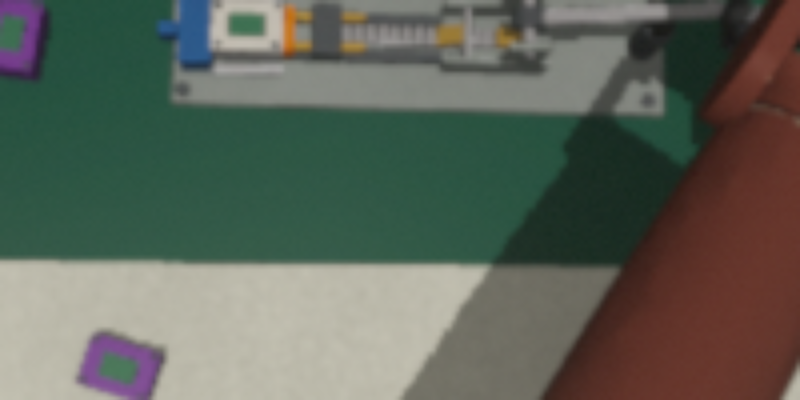

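The box at (245,25) is clamped square between the jaw and the pad. The lever is raised and the arm is clear, so I'm handing in.

```bash
python3 -c "
from plant import *
print(job_done())"
```

```text
the job is handed in; nothing more can be done
None
```

The white-lidded box is clamped square on the blue jaw after eight single-click strokes, at an estimated 31–36 N inferred from the lever push; the lever is left raised and released, and the job is handed in, but no verdict came back.

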